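Set the chat level on a headset mixer

TASK

On the small headset mixing unit, turn only the stiff outer ring (chat level) clockwise until its white pointer stands in the green band; leave the inner knob (game level) just as the player set it. Then press the violet store key fully down, hold it for about a second and let go. The unit is light and stands loose on the desk: steady it by bearing down on the ring, firmly enough that it does not slide or twist but never leaning on it hard, and leave the other things alone.

Things in the scene. Friction and masses are not known exactly. Their poses are not given: they have to be found in the camera images.
- station: headset mixing unit: dark grey box 165 x 118 mm, top panel 45 mm above the desk, 0.3 kg (varies by a fifth), loose on four hard feet at x +-62, y +-36 mm (friction about 0.6, varies by 15%). Origin: centre of its underside, desk level; x points to its back with the sockets, towards the robot; -x is its front with a cyan light bar. Knobs' axis at x = 28 mm, key at x = -50 mm, both at y = 0
- ring_seat (a point): point on the axis of both knobs, 51 mm above the desk, level with the upper face of the outer ring's skirt when pushed home. Ring: a flat grey skirt, 72 mm across, 5 mm thick, carrying a black ribbed grip band, 48 mm across, 14 mm high. It has up-and-down play: at first it stands 0 to 3 mm higher and sinks home under 6 N. Grip the band from above, the inner knob between the fingers
- chat_ring (a joint): outer ring (chat level), rad, grows clockwise seen from above; 0 = white pointer at the middle of the green band, at the unit's -y side of the ring; the band reaches 0.15 to either side. Starts at -1.9 to -0.8; stops at -2.4 and 0.8. Turns stiffly, 0.4 N m, stays where left. Unpressed, the unit turns along with it; once its play is taken up, 11 to 17 N of push down on the ring holds the unit still
- game_knob (a joint): inner knob (game level), rad, clockwise from above, 0 = as the player left it. Bare aluminium, 26 mm across, from 17.5 to 31.5 mm above ring_seat on the same axis, red line on top; turns at the lightest touch
- store (a joint): travel of the violet store key, m, 0 = up, 0.005 = fully down; needs 1.2 N to start and 4 N to hold fully down, springs back up
- store_top (a point): centre of the upper face of the store key, 22 mm in diameter, in a black housing 38 mm in diameter whose rim is 12 mm above the panel; the key stands 9 mm proud of it
- unit_front (a point): middle of the unit's front edge, at desk level
- unit_back (a point): middle of the unit's back edge, at desk level
- can: full drink can, black with a green stripe, 65 mm in diameter, 166 mm high, 0.3 kg, loose; origin at the centre of its underside
- mic: desk microphone on a round foot 100 mm in diameter, 162 mm high, 0.55 kg, loose; origin at the centre of its underside
- mouse: computer mouse 120 x 62 mm, 34 mm high, 0.11 kg, loose on a black mat; origin at the centre of its underside
Not all that is in view belongs to the job. Leave any yellow look-alike of the station alone.

How it is judged:
On the way, in this order (a step that is already met when the one before it is completed fails the run):
1. the outer ring's pointer is in the green band (within 0.15 rad of its middle) (value of joint chat_ring between -0.15 and 0.15 rad), for 0.3 s.
2. the store key is held fully down (4 mm or more) for 0.6 s (value of joint store above 0.004 m), for 0.6 s.
At the end, for the whole second after the job is handed in: The outer ring's pointer is within 0.15 rad of the middle of the green band, the inner knob within 0.1 rad of where the player left it, the store key is up again, and the unit rests with its front and back edges within 10 mm of where they were (all of step 1 and value of joint game_knob between -0.1 and 0.1 rad and value of joint store below 0.001 m and distance of each of unit_front, unit_back from where it was at the start of the episode below 0.01 m and linear speed of station below 0.01 m/s); the robot touches nothing.
It fails at once if the inner knob is turned by more than 0.1 rad (value of joint game_knob above 0.1 rad or value of joint game_knob below -0.1 rad).
It fails at once if the unit slides or twists: its front or back edge is more than 10 mm from where it was (distance of any of unit_front, unit_back from where it was at the start of the episode above 0.01 m).
It fails at once if the unit is leaned on hard: it bears on the desk with more than 25 N (its weight included) (contact force between station and table above 25 N).
It fails at once if the store key is pressed (past 3 mm) while the ring is out of the green band (value of joint store above 0.003 m and (value of joint chat_ring above 0.15 rad or value of joint chat_ring below -0.15 rad)).
It fails at once if the can, microphone or mouse is shifted by more than 15 mm, or the can or microphone tips (distance of any of can, mic, mouse from where it was at the start of the episode above 0.015 m or angle between any of can, mic's own z axis and vertical above 0.2 rad).
It also fails if it takes over 64 s, if anything falls off the work surface, if the arm or the gripper's body presses on something with over 40 N, if the wrist force passes 120 N, or if a joint passes its speed limit or range.

ROBOT

A 6-joint arm with a two-finger parallel gripper is mounted at the origin on the work surface. World frame = base frame: x ahead of the robot, y to its left, z up, the work surface at z = 0. Lengths are in m, angles in rad, forces in N, time in s.
With the tool pointing down it reaches from about 0.25 to 0.8 m from the base axis. Payload 3.9 kg.
Tool frame: the origin (TCP) lies at the very end of the fingers, on their centre line; the grasp point (between the pads) lies 19 mm behind it; z points along the fingers, y is the line along which they close (so a half turn about z gives the same grasp; the last joint's range is limited). The gripper opens to 85 mm and grips with 20 to 120 N. Pads are 22 mm wide; open, the fingers measure 114 mm over their backs; the gripper's body (76 mm by 85 mm) begins 54 mm behind the grasp point. The pads swing forward as they close: fully open they stand 13 mm farther back than shut.
Start: joints at [-1.17, 0.26, -0.138, 1.173, 0, 1.571], TCP at [0.205, -0.483, 0.231] pointing down, gripper open.
Joint ranges: [-2.78, 2.78], [-0.83, 1.72], [-1.28, 1.37], [-1.9, 2.12], [-1.57, 1.48], [-3.14, 3.14]. Speed limits (rad/s): [2.57, 2.57, 3.14, 3.14, 3.14, 3.14].

INTERFACE

Orientations are given as a 3x3 rotation matrix whose columns are the frame's x, y, z axes.
In Python, from plant import * gives the robot as it stands. Calls block until the motion is done:
- move_pose(position, orientation): joint-space move of the TCP to a pose.
- movel(position, rot=None, vel=0.15, until_force=None): straight line of the TCP; rot=None keeps the orientation; vel is the mean speed in m/s. With until_force (N) it stops when the force on the tool has changed by that much, and returns True; else False.
- move_j(angles): joint-space move.
- release() and close(squeeze=None): open the fingers fully, or close them until they stop; squeeze is the grip in N (None keeps the last).
- pause(seconds).
- inverse_kinematics(position, orientation): joint angles nearest the present ones, or None.
- read_state(): the state.
- grab_frame(name): name is "side" or "top"; returns the picture (420x560x3 uint8, red, green, blue); there is no depth.
- camera_model(name): a dict with "fx", "fy", "cx", "cy" (pixels), "eye" and "orientation" of the camera in the world. Camera axes: x right, y down, z forward; pixel columns grow to the right and rows downward; lengths in m; the calibration is good to about 2 mm. A picture is of the moment at which its call begins. camera_model takes no time and is no camera call.
A pose or a line that the arm cannot do raises IKError and nothing moves.
- hand_in(): hands the job in; it is judged then, once.
Trained networks look in the newest picture that a camera, given by its name, has taken for a name from the list of things; names that differ only in an ending like _2 or _b are one class to them, and where a whole thing is asked for, a point or a joint stands for the part that bears it (a point fixed in the world has none). Each returns a list of dicts, best first, with "conf" (0 to 1); they miss things now and then, are a little off and sometimes report something else, mostly with a low value. They report only what shows in the picture. A call takes as long as a camera call. They do not tell look-alikes from the thing itself.
- masks_of(thing, camera): "region" (420x560 bool, what is visible of it) and "xy" ([column, row] in pixels, amid what is visible of it).
- mark_of(thing, camera): "xy" ([column, row] in pixels: a listed point, or the origin of a listed thing).
The state is a dict: "time_s": time; "joint_positions": joint angles; "qd": joint speeds; "joint_efforts": joint torques, N m; "ee_pos": TCP position; "tool_rot": TCP orientation; "ft_force": force on the tool from outside, world axes, zero at the start; "moment": the same for the moment, N m; "gripper_width": finger opening in m; "finger_force": force on a finger pad.
Only numpy, scipy, OpenCV 4.12 (cv2) and the standard library are available. Lean on these libraries where they do the work, as an engineer would, in place of code of your own. Each camera call takes 0.05 s, during which the arm holds its last target. There are 200 camera calls.

## Working session

There is one attempt and no reset: what is moved stays moved. The work goes in short steps, each a Python script; the robot and the scene stay as the last script left them, time stands still between calls to the robot, and variables do not carry over. Pictures are saved under pics/ and viewed, at most 10 in all, crops included, and the job is handed in when it is done.

```bash
mkdir -p pics; ls; python3 - <<'E'
from plant import *
import cv2
for c in("top","side"):
    im=grab_frame(c); cv2.imwrite(f"pics/{c}0.png",im[:,:,::-1])
    m=camera_model(c); print(c,m)
    for t in("station","ring_seat","store_top","unit_front","unit_back","can","mic","mouse"):
        print(t,[(d["xy"],round(d["conf"],2)) for d in mark_of(t,c)])
print(read_state())
E
```

```text
pics
top {'fx': 458.97103328955177, 'fy': 458.97103328955177, 'cx': 281.1017770211433, 'cy': 201.26702599822414, 'eye': array([ 0.31646275, -0.08148184,  1.17403694]), 'orientation': array([[ 0.00110287, -0.98826863,  0.15272163],
       [-0.99998691, -0.00185301, -0.00476956],
       [ 0.0049966 , -0.15271437, -0.98825774]])}
station [([446.3, 234.6], 0.92), ([344.8, 258.6], 0.88), ([257.2, 185.8], 0.86), ([126.8, 302.4], 0.8)]
ring_seat [([446.2, 238.5], 0.82), ([256.7, 197.7], 0.81), ([122.7, 307.3], 0.78), ([346.6, 247.0], 0.57)]
store_top [([249.2, 163.4], 0.48), ([351.1, 279.5], 0.48), ([110.1, 277.9], 0.39), ([477.7, 214.3], 0.39)]
unit_front []
unit_back [([142.1, 326.5], 0.82), ([427.7, 254.1], 0.82), ([262.4, 216.4], 0.77), ([343.1, 230.1], 0.6)]
can []
mic [([133.2, 205.9], 0.79)]
mouse [([375.7, 112.8], 0.73)]
side {'fx': 478.2675359327108, 'fy': 478.2675359327108, 'cx': 285.97824702762205, 'cy': 207.94393618204373, 'eye': array([-0.11004613,  0.62217168,  1.08466712]), 'orientation': array([[-0.75659554, -0.48426162,  0.43937896],
       [-0.65382507,  0.55132387, -0.518
[... 770 characters left out ...]
     1.23256541e-05,  1.57078538e+00]), 'qd': array([-0.00127115,  0.00138593,  0.00013223, -0.00088947,  0.00052836,
       -0.00129637]), 'joint_efforts': array([ 8.37551415e-04, -4.05602396e+01,  2.54236668e+01,  8.17987147e-04,
       -6.21779986e-05, -5.39255307e-07]), 'ee_pos': array([ 0.20485659, -0.4833783 ,  0.23132416]), 'tool_rot': array([[ 9.20726241e-01,  3.90209161e-01,  2.89976939e-05],
       [ 3.90209161e-01, -9.20726240e-01, -3.68360872e-05],
       [ 1.23251590e-05,  4.52311179e-05, -9.99999999e-01]]), 'ft_force': array([-0.2600042 , -0.53290645, -0.38514349]), 'moment': array([0.05668686, 0.01470928, 0.0229899 ]), 'finger_force': 0.0, 'gripper_width': 0.08505401340836043}
```

View pics/top0.png

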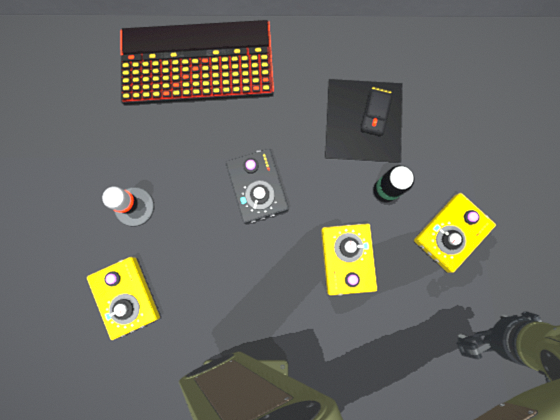

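View pics/side0.png

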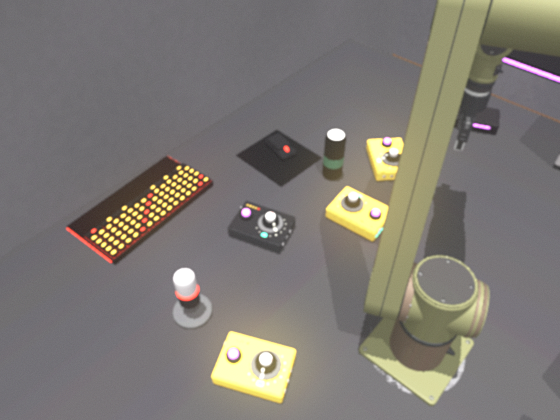

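Candidates in the top view are the dark grey unit at (257,186) and yellow units at (446,235), (345,258) and (127,302). The dark grey one fits the description, since the yellow ones are look-alikes. I'll confirm it in a crop and fit its pose.

```bash
cat > h.py <<'E'
from plant import *
import numpy as np, cv2
from scipy.optimize import least_squares
def proj(P,c):
    m=camera_model(c); p=m["orientation"].T@(np.asarray(P,float)-m["eye"])
    return np.array([m["fx"]*p[0]/p[2]+m["cx"],m["fy"]*p[1]/p[2]+m["cy"]])
def back(px,z,c):
    m=camera_model(c); d=m["orientation"]@[(px[0]-m["cx"])/m["fx"],(px[1]-m["cy"])/m["fy"],1]
    return m["eye"]+d*(z-m["eye"][2])/d[2]
L={"station":(0,0,0),"ring_seat":(.028,0,.0525),"store_top":(-.05,0,.066),"unit_front":(-.0825,0,0),"unit_back":(.0825,0,0)}
def w(q,l): 
    c,s=np.cos(q[2]),np.sin(q[2]); return np.array([q[0]+c*l[0]-s*l[1],q[1]+s*l[0]+c*l[1],l[2]])
E
python3 - <<'E'
from h import *
obs=[]
for rep in range(3):
  for c,n in(("top",(257,186)),("side",(263,228))):
    im=grab_frame(c)
    for t in L:
        for d in mark_of(t,c):
            if np.hypot(*(np.array(d["xy"])-n))<40: obs.append((t,c,np.array(d["xy"]),d["conf"]));break
f=lambda q:np.concatenate([(proj(w(q,L[t]),c)-p) for t,c,p,_ in obs])
p0=back((257,188),.0,"top")
r=least_squares(f,[p0[0],p0[1],np.pi],loss="soft_l1")
print(r.x); 
for o,e in zip(obs,f(r.x).reshape(-1,2)): print(o[0],o[1],o[2].round(1),e.round(1))
im=grab_frame("top")[140:235,205:305]; im=cv2.resize(im,None,fx=6,fy=6,interpolation=cv2.INTER_CUBIC)
cv2.imwrite("pics/crop1.png",im[:,:,::-1])
for n,l in L.items(): print(n,proj(w(r.x,l),"top"),w(r.x,l))
for t in ("can","mic","mouse"):
  for c in("top","side"):
    d=mark_of(t,c); 
    if d: print(t,c,back(d[0]["xy"],0,c).round(3))
E
```

```text
[ 0.53279818 -0.02649175  3.40816297]
station top [257.9 188.9] [-0.1 -0.9]
ring_seat top [257.8 195.6] [ 1.9 -0.8]
store_top top [247.4 164.7] [ 4.  -0.8]
unit_back top [265.8 215.5] [0.2 2.9]
station side [263.2 231.2] [-1.5 -0.3]
ring_seat side [270.9 224.8] [-1.  -2.4]
store_top side [246.9 209.9] [-1.2  0.5]
unit_front side [240.  222.2] [-2.6 -0.5]
unit_back side [286.7 241.1] [ 0.2 -0.7]
station top [258.8 186.8] [-1.   1.2]
ring_seat top [257.3 194.3] [2.4 0.5]
store_top top [248.6 162. ] [2.8 1.9]
unit_back top [266.1 215.5] [-0.1  2.9]
station side [264.6 231.8] [-2.9 -0.9]
ring_seat side [269.3 221.4] [0.6 1. ]
store_top side [247.3 211.9] [-1.6 -1.5]
unit_front side [236.6 221.4] [0.8 0.3]
unit_back side [285.8 239.7] [1.1 0.7]
station top [257.6 187.4] [0.2 0.6]
ring_seat top [261.7 195.4] [-2.  -0.6]
store_top top [252.3 163.1] [-0.9  0.8]
unit_back top [266.2 213.5] [-0.2  4.9]
station side [262.4 230.4] [-0.7  0.5]
ring_seat side [269.7 222.1] [0.2 0.3]
store_top side [286.6 240.4] [-40.9 -30. ]
unit_front side [237.8 221.7] [-0.4  0. ]
unit_back side [286.3 241. ] [ 0.6 -0.6]
station [257.78175519 187.95328732] [ 0.53279818 -0.02649175  0.        ]
ring_seat [259.70487751 194.8422297 ] [ 0.50578714 -0.03386764  0.0525    ]
store_top [251.42104161 163.91440497] [ 0.58103218 -0.01332053  0.066     ]
unit_front [249.77136329 158.11520753] [ 0.61238428 -0.00475924  0.        ]
unit_back [265.95562553 218.40031149] [ 0.45321208 -0.04822427  0.        ]
can top [ 0.532 -0.355  0.   ]
can side [ 0.528 -0.357  0.   ]
mic top [0.487 0.294 0.   ]
mic side [0.491 0.286 0.   ]
mouse top [ 0.732 -0.337  0.   ]
mouse side [ 0.739 -0.343  0.   ]
```

View pics/crop1.png

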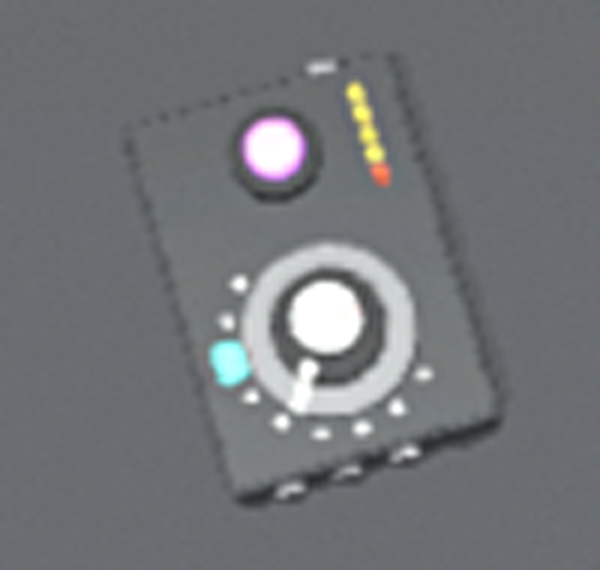

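The crop confirms it: a dark grey box with the violet key at about (250,164), the ring centre at about (259.5,194.4), and the pointer towards (255,207). The cyan-green band lies left of the ring at about (243,200). I'll refine the yaw and pointer angle, then plan.

```bash
python3 - <<'E'
from h import *
k=back((250.25,164.25),.066,"top"); r=back((259.5,194.4),.0525,"top")
pt=back((300.5/6-.5+205,140+405/6-.5),.0525,"top"); g=back((230/6-.5+205,140+363/6-.5),.045,"top")
print(k,r)
yaw=np.arctan2(*(r-k)[1::-1]); print("yaw",yaw%6.283)
rel=lambda p:(np.arctan2(*(p-r)[1::-1])-yaw+np.pi)%(2*np.pi)-np.pi
# -y side is rel=-pi/2 ; chat = -(rel+pi/2)
print("pointer chat",-(rel(pt)+np.pi/2),"green",-(rel(g)+np.pi/2),np.linalg.norm((g-r)[:2]))
def R(a): # closing axis y at world angle a, z down
    y=np.array([np.cos(a),np.sin(a),0]); z=np.array([0,0,-1.]); return np.c_[np.cross(y,z),y,z]
for b in (0,np.pi):
  for d in (0,-.5,-.9,-1.1):
    print(b,d,inverse_kinematics([.506,-.0337,.1],R(3.40-np.pi/2+b+d)))
E
cat >> h.py <<'E'
def R(a):
    y=np.array([np.cos(a),np.sin(a),0]); z=np.array([0,0,-1.]); return np.c_[np.cross(y,z),y,z]
E
```

```text
[ 0.58017514 -0.01043499  0.066     ] [ 0.50689729 -0.03335098  0.0525    ]
yaw 3.444499287296132
pointer chat -0.9079788245810594 green 0.0019717141034618635 0.04364525768186886
0 0 [-0.06650258  0.32433767 -0.41289288  0.83356578  0.         -0.32490993]
0 -0.5 [-0.06650258  0.32433767 -0.41289288  0.83356578  0.          0.17509007]
0 -0.9 [-0.06650258  0.32433767 -0.41289288  0.83356578  0.          0.57509007]
0 -1.1 [-0.06650258  0.32433767 -0.41289288  0.83356578  0.          0.77509007]
3.141592653589793 0 [-0.06650258  0.32433767 -0.41289288  0.83356578  0.          2.81668273]
3.141592653589793 -0.5 [-0.06650258  0.32433767 -0.41289288  0.83356578  0.         -2.96650258]
3.141592653589793 -0.9 [-0.06650258  0.32433767 -0.41289288  0.83356578  0.         -2.56650258]
3.141592653589793 -1.1 [-0.06650258  0.32433767 -0.41289288  0.83356578  0.         -2.36650258]
```

```bash
python3 - <<'E'
from h import *
a=3.43-np.pi/2
C=np.array([.5065,-.0335])
move_pose([*C,.2],R(a))
movel([*C,.1],vel=.1)
s=read_state(); print(s["time_s"],s["ft_force"])
print(movel([*C,.056],vel=.04,until_force=3))
s=read_state(); print(s["time_s"],s["ee_pos"],s["ft_force"])
close(40)
s=read_state(); print(s["time_s"],s["ee_pos"],s["ft_force"],s["moment"],s["gripper_width"],s["finger_force"])
im=grab_frame("top");im2=grab_frame("side")
o=np.hstack([cv2.resize(im[130:250,200:320],(400,400)),cv2.resize(im2[160:280,210:330],(400,400))])
cv2.imwrite("pics/grip.png",o[:,:,::-1])
E
```

```text
6.1583 [-0.40249594 -0.63042697  0.13608679]
False
7.4083 [ 0.50678126 -0.03351881  0.05627189] [ 0.15704506 -0.0769427   0.84819622]
7.85 [ 0.50661542 -0.03331169  0.05624783] [0.06266376 0.7374249  2.43262518] [0.19782179 0.10467413 0.00152121] 0.04628151424105567 40.670501589775085
```

View pics/grip.png

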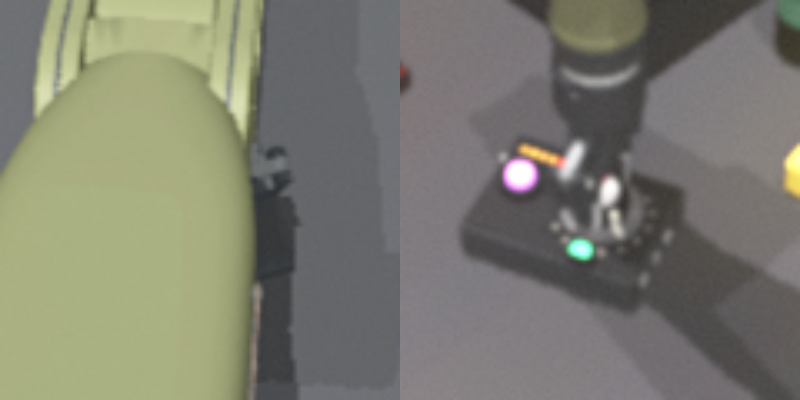

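The fingers straddle the inner knob and hold the band, with a width of 46 mm. Next I press down in small steps to about 14 N.

```bash
cat >> h.py <<'E'
B0=np.array([-.4,-.6,.3])
def fz(n=4):
    v=[]
    for _ in range(n): pause(.02); v.append(read_state()["ft_force"][2])
    return np.mean(v)-.3
E
python3 - <<'E'
from h import *
close(60)
a=3.43-np.pi/2
p=np.array([.5065,-.0335,.056])
for i in range(40):
    p[2]-=.0004; movel(p,R(a),vel=.01); f=fz()
    print(round(p[2],4),round(f,2),read_state()["ee_pos"][2].round(4))
    if f>13.: break
s=read_state(); print(s["time_s"],s["ft_force"],s["moment"],s["ee_pos"],s["gripper_width"])
np.save("p.npy",p)
E
```

```text
0.0556 4.99 0.0558
0.0552 4.83 0.0554
0.0548 5.12 0.055
0.0544 5.28 0.0547
0.054 8.45 0.0546
0.0536 11.28 0.0546
0.0532 13.4 0.0545
10.3833 [-3.81764894  1.82297626 13.89039507] [0.42817787 0.77074787 0.01814829] [ 0.50669175 -0.03332568  0.05452147] 0.04491708514909148
```

```bash
python3 - <<'E'
from h import *
a0=3.43-np.pi/2; p=np.load("p.npy")
for i in range(1,14):
    a=a0-.07*i; movel(p,R(a),vel=.05); f=fz(2)
    p[2]+=np.clip((f-14)/6000,-.0005,.0005)
    s=read_state(); y=s["tool_rot"][:,1]
    print(i,round(s["time_s"],2),round(f,2),s["ft_force"][:2].round(1),s["moment"].round(2),s["ee_pos"].round(4),round(np.arctan2(y[1],y[0])-a0,3))
    if f>18 or f<9: print("stop");break
np.save("p.npy",p)
E
```

```text
1 10.67 13.25 [-4.5  0.9] [0.43 0.8  0.01] [ 0.5067 -0.0334  0.0545] -0.07
2 10.95 14.5 [-3.8  2. ] [0.42 0.86 0.13] [ 0.5067 -0.0334  0.0545] -0.14
3 11.23 14.48 [-4.3  1.2] [0.35 0.81 0.11] [ 0.5067 -0.0334  0.0545] -0.21
4 11.52 13.96 [-3.5  1.9] [0.36 0.73 0.12] [ 0.5067 -0.0334  0.0545] -0.28
5 11.8 13.5 [-3.   1.6] [0.31 0.79 0.05] [ 0.5067 -0.0335  0.0545] -0.35
6 12.08 13.6 [-4.  1.] [0.29 0.76 0.15] [ 0.5067 -0.0335  0.0545] -0.42
7 12.37 14.96 [-3.7  0.9] [0.29 0.81 0.07] [ 0.5067 -0.0335  0.0545] -0.49
8 12.65 13.63 [-3.1  1.5] [0.3  0.76 0.1 ] [ 0.5067 -0.0335  0.0545] -0.56
9 12.93 13.79 [-4.5  2.2] [0.26 0.82 0.08] [ 0.5067 -0.0335  0.0545] -0.63
10 13.22 13.88 [-4.1  1.7] [0.25 0.8  0.14] [ 0.5067 -0.0336  0.0545] -0.7
11 13.5 14.24 [-3.7  0.9] [0.28 0.78 0.1 ] [ 0.5067 -0.0336  0.0545] -0.77
12 13.78 13.21 [-4.2  0.6] [0.26 0.76 0.03] [ 0.5067 -0.0336  0.0545] -0.84
13 14.07 14.59 [-3.7  0.8] [0.24 0.87 0.13] [ 0.5066 -0.0336  0.0545] -0.91
```

```bash
python3 - <<'E'
from h import *
p=np.load("p.npy"); R0=read_state()["tool_rot"]
movel([p[0],p[1],p[2]+.0018],vel=.02); print(fz())
release()
movel([p[0],p[1],.15],vel=.15)
movel([p[0]-.12,p[1]-.2,.2],vel=.25)
s=read_state(); print(s["time_s"],s["ft_force"])
im=grab_frame("top"); c=cv2.resize(im[140:235,205:305],None,fx=6,fy=6,interpolation=cv2.INTER_CUBIC)
cv2.imwrite("pics/after.png",c[:,:,::-1])
E
```

```text
3.2037089348113006
16.75 [0.60251269 1.14287554 0.08338385]
```

View pics/after.png

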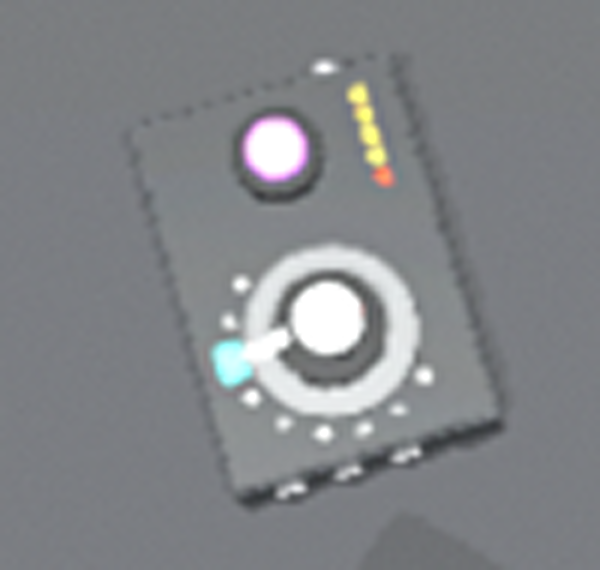

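The pointer now lies on the green band: its tip is at about (253,356) in the crop and the band at (231,363), within about 0.02 rad. The unit has not visibly moved. Next is the store key.

```bash
python3 - <<'E'
from h import *
a=3.43-np.pi/2; K=[.5807,-.0115]
close(20)
move_pose([*K,.16],R(a)); movel([*K,.085],vel=.1)
pause(.2); b=np.mean([read_state()["ft_force"][2] for _ in range(3)])
g=lambda:fz(3)+.3-b
z=.072; movel([*K,z],vel=.03); print(g())
while z>.057:
    z-=.0006; movel([*K,z],vel=.02); f=g(); print(round(z,4),round(f,2),read_state()["ee_pos"][2].round(4))
    if f>8: break
pause(1.1); print("hold",g(),read_state()["time_s"])
movel([*K,.16],vel=.1)
movel([.36,-.25,.22],vel=.25); pause(.5)
s=read_state(); print(s["time_s"],s["ft_force"])
im=grab_frame("top"); c=cv2.resize(im[140:235,205:305],None,fx=6,fy=6,interpolation=cv2.INTER_CUBIC)
cv2.imwrite("pics/end.png",c[:,:,::-1])
E
```

```text
0.20386160596365488
0.0714 0.2 0.0715
0.0708 -0.36 0.0708
0.0702 0.06 0.0702
0.0696 0.4 0.0696
0.069 0.3 0.069
0.0684 -0.14 0.0684
0.0678 -0.12 0.0678
0.0672 0.28 0.0672
0.0666 0.65 0.0666
0.066 0.74 0.0661
0.0654 1.37 0.0655
0.0648 2.12 0.0649
0.0642 2.07 0.0643
0.0636 2.67 0.0637
0.063 2.85 0.0631
0.0624 3.57 0.0625
0.0618 3.11 0.0619
0.0612 4.25 0.0613
0.0606 5.8 0.061
0.06 9.58 0.0609
hold 9.55642884011259 27.5917
30.7167 [-0.03497168  0.05590765 -0.34685914]
```

View pics/end.png

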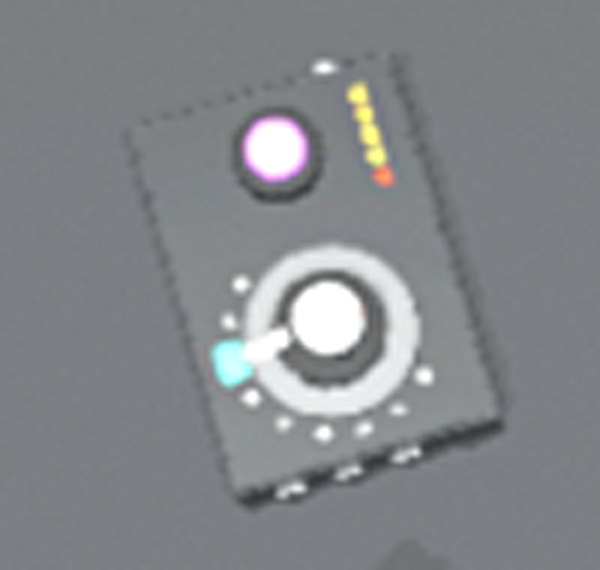

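The key bottomed after about 5 mm of travel, was held for over a second, and shows as up again at (275,148) in the crop. The pointer is still on the green band and the unit has not moved.

```bash
python3 -c "
from plant import *
print(hand_in())"
```

```text
the job is handed in; nothing more can be done
None
```

The job is handed in; no verdict came back. The chat ring's pointer is within about 0.02 rad of the green band's middle by camera, and the store key was held fully down for over a second and let go. The unit did not visibly move. The fingers straddled the game knob, though I could not measure its angle directly.

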